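# Swap the empty eyelet cassette in the sloped rack

## Robot

A 6-joint arm with a two-finger parallel gripper is mounted at the origin on the work surface. World frame = base frame: x ahead of the robot, y to its left, z up, the work surface at z = 0. Lengths are in mm, angles in rad, forces in N, time in s.
With the tool pointing down it reaches from about 275 to 825 mm from the base axis. Payload 4.9 kg.
Tool frame: the origin (TCP) lies at the very end of the fingers, on their centre line; the grasp point (between the pads) lies ctrl.grip_depth behind it (ctrl.grip_depth is the distance from the TCP to the grasp point, in mm); z points along the fingers, y is the line along which they close (so a half turn about z gives the same grasp; the last joint's range is limited). The gripper opens to 85 mm and grips with 20 to 120 N. Pads are 22 mm wide; open, the fingers measure 114 mm over their backs; the gripper's body (76 mm by 85 mm) begins 54 mm behind the grasp point. The pads swing forward as they close: fully open they stand 13 mm farther back than shut.
Start: joints at [1.157, 0.326, -0.193, 1.052, 0, 1.437], TCP at [151.884, 528.63, 231.281] pointing down, gripper open.
Joint ranges: [-2.65, 2.65], [-0.97, 1.79], [-1.3, 1.35], [-1.93, 2.1], [-1.47, 1.37], [-3.14, 3.14]. Speed limits (rad/s): [2.57, 2.57, 3.14, 3.14, 3.14, 3.14].

## Interface

Orientations are given as a unit quaternion [x, y, z, w].
In Python, from plant import ctrl gives the robot as it stands. The module is installed in compiled form; this text tells all that it offers.
- The arm moves only by the tool apply_moves, never from a script. Its arguments are lists of equal length, an entry for each row: "dp": the shift along the world's x, y, z in mm, a list of three; "turn": the turn, a rotation vector about the world's x, y, z in degrees, a list of three; "claw": the finger opening in mm, from 0 to 85.4. In form: {"dp": [[tx, ty, tz], ...], "turn": [[wx, wy, wz], ...], "claw": [claw, ...]}. A call has exactly 5 rows; each row shifts and turns the commanded pose from where the row before left it; what a row does not reach is not made up. A row lasts 1/10 s, in which the tool goes at most 50 mm and 8.59 degrees, less where a joint would pass 70% of its speed; a pose out of reach is approached as far as the arm can. A call is refused whole if a number of a shift passes 50 or a number of a turn 8.59, either way. A call with a gripper value outside its range is refused whole. The fingers move at their own pace and stop on an object; "force" is the grip in N (left out, the last holds). Time passes only in rows, so rows that do not move let the fingers close, or fill a call up. It gives the time, the measured TCP pose, the force, the opening and the grip force at its end, in the units of the state.
- ctrl.read_state(): the state, without advancing time (a new reading comes with each control period).
- ctrl.capture(name): name is "side" or "top"; returns (picture, depth): 480x640x3 uint8, red, green, blue; 480x640 float32, mm along the optical axis (not along the pixel's ray), 0 where there is no reading.
- ctrl.camera_params(name): a dict with "K" (3x3 intrinsics, pixels), "R" (3x3) and "t" (3): a world point X has camera coordinates R X + t. Camera axes: x right, y down, z forward; pixel columns grow to the right and rows downward; lengths in mm; the calibration is good to about 2 mm. A picture is of the moment at which its call begins. camera_params takes no time and is no camera call.
- ctrl.close_job(): hands the job in; it is judged then, once.
The state is a dict: "clock": time; "joint_pos": joint angles; "joint_velocities": joint speeds; "effort": joint torques, N m; "position": TCP position; "tcp_rot": TCP orientation; "ft_force": force on the tool from outside, world axes, zero at the start; "ft_torque": the same for the moment, N m; "gripper_width": opening from 0.0 (shut) to 1.0 (fully open); "finger_force": force on a finger pad.
Only numpy, scipy, OpenCV 4.12 (cv2) and the standard library are available. Lean on these libraries where they do the work, as an engineer would, in place of code of your own. Each camera call takes 0.05 s, during which the arm holds its last target. There are 200 camera calls.

## Task

On the shoe repairer's bench, slide the keeper of the sloped cassette rack all the way back by its orange handle, draw out the empty red eyelet cassette and leave it standing upright in the middle of the green tray. Then set the full yellow cassette into the gap that is left, fully home between its blue neighbours, and slide the keeper all the way shut over the row again. Do not shift the blue cassettes, and leave the tin, the jar, the hammer and the shoe last where they are.

Things in the scene. Friction and masses are not known exactly. Their poses are not given: they have to be found in the camera images.
- cradle: Fixed grey trough. Origin: centre of its floor. z: square out of the floor, the way cassettes go in and out, leaning 30 degrees from vertical towards the robot; x: up the slope, away from the robot; y: along the row. Inside 70 (x) by 142 mm (y). Walls 5 mm thick: front and rear 28 mm high, ends 58 mm; keeper rails run from both ends back to x = 95 mm, 58 mm high.
- rack: The rack's grey foot, upright, carrying the trough 60 mm above its origin (centre of its underside). Five cassettes stand in the trough at a 28 mm pitch (trough y = -56, -28, 0, 28, 56 mm), 2 mm apart, no partitions, leaning on the front wall: origins near trough x = -3, z = 0 mm. The red one is in one of the three middle places.
- keeper (a joint): Slide of the steel keeper bar along trough +x (m): 0 shut, 0.045 fully back. About 2 N friction; stays where left. The bar is 12 mm wide (trough x = 20 to 32 mm when shut), 6 mm thick (z = 73 to 79 mm) and lies across the row 3 mm above the rear shoulders, blocking the cassettes; one not fully down blocks it.
- keeper_handle (a point): Grip point on the keeper's orange handle, a post 14 by 14 mm standing along trough z beyond the row's +y end (trough y = 101 mm). The point is on its axis, 14 mm below its top and 24 mm above the bar. Moves with the keeper.
- empty_cassette: The red cassette, empty (dark windows without eyelets). Same build as the full cassette; stands in the rack. Origin: centre of its underside; x = its 64 mm length (along the rack's slope), y = its 26 mm thickness (along the row), z = up through its grip tab.
- full_cassette: Yellow cassette, brass eyelets in its windows, about 160 g, standing loose on the bench. Body 64 (x) by 26 (y) by 70 mm (z), lower long edges rounded 5 mm; centred on top a grip tab 30 (x) by 12 (y), 36 mm tall; 106 mm in all. Grip the tab along x, near z = 95 mm (along y the other tabs are in the way). Origin: centre of underside, z up. Either way round about z is right.
- cassette_a: Blue cassette at the -y end of the row. Same build as the full cassette; stands in the rack. Origin: centre of its underside; x = its 64 mm length (along the rack's slope), y = its 26 mm thickness (along the row), z = up through its grip tab.
- cassette_b: Blue cassette in one of the three middle places. Same build as the full cassette; stands in the rack. Origin: centre of its underside; x = its 64 mm length (along the rack's slope), y = its 26 mm thickness (along the row), z = up through its grip tab.
- cassette_c: Blue cassette in one of the three middle places. Same build as the full cassette; stands in the rack. Origin: centre of its underside; x = its 64 mm length (along the rack's slope), y = its 26 mm thickness (along the row), z = up through its grip tab.
- cassette_d: Blue cassette at the +y end of the row. Same build as the full cassette; stands in the rack. Origin: centre of its underside; x = its 64 mm length (along the rack's slope), y = its 26 mm thickness (along the row), z = up through its grip tab.
- tray: Green open tray fixed on the bench, 140 (x) by 160 (y) by 30 mm, walls and floor 5 mm thick. Origin: centre of its underside; z up.
- polish_tin: Bystander: dark round tin, 72 mm across, 26 mm high. Origin: centre of its underside.
- glue_jar: Bystander: amber jar, 66 mm across, 90 mm high. Origin: centre of its underside.
- hammer: Bystander: hammer, 240 mm long, lying along its own x. Origin: near the middle, on the bench.
- shoe_last: Bystander: wooden shoe last, 210 mm long along its own x, 56 mm wide, 85 mm high. Origin: centre of its underside.
Not all that is in view belongs to the job. Of the things shaped like the full_cassette, the yellow one is meant.

How it is judged (in metres and radians):
On the way, in this order (a step that is already met when the one before it is completed fails the run):
1. the keeper is slid all the way back (value of joint keeper above 0.037 m), for 0.2 s.
2. the empty red cassette stands upright in the tray, let go (x of empty_cassette in the frame of tray between -0.042 and 0.042 m and y of empty_cassette in the frame of tray between -0.055 and 0.055 m and z of empty_cassette in the frame of tray below 0.01 m and angle between empty_cassette's own z axis and vertical below 0.12 rad and contact force between the fingers and empty_cassette below 0.05 N), for 0.2 s.
3. the full yellow cassette is fully down in the gap of the row, let go, with the keeper still open (x of full_cassette in the frame of cradle between -0.007 and 0.007 m and y of full_cassette in the frame of cradle between -0.036 and 0.036 m and z of full_cassette in the frame of cradle between -0.003 and 0.003 m and angle between the z axis of full_cassette and the z axis of cradle, either way round below 0.1 rad and angle between the x axis of full_cassette and the x axis of cradle, either way round below 0.12 rad and contact force between the fingers and full_cassette below 0.05 N and value of joint keeper above 0.015 m), for 0.2 s.
At the end, for the whole second after the job is handed in: Yellow cassette in the gap, within 3 mm of the trough's floor, 7 mm of its middle up the slope, 6 degrees of square; red one upright within 7 degrees on the tray's floor, within 42 (x) by 55 mm (y) of its centre; keeper within 7 mm of shut; all let go and at rest (all of step 2 and x of full_cassette in the frame of cradle between -0.007 and 0.007 m and y of full_cassette in the frame of cradle between -0.036 and 0.036 m and z of full_cassette in the frame of cradle between -0.003 and 0.003 m and angle between the z axis of full_cassette and the z axis of cradle, either way round below 0.1 rad and angle between the x axis of full_cassette and the x axis of cradle, either way round below 0.12 rad and contact force between the fingers and full_cassette below 0.05 N and value of joint keeper below 0.007 m and linear speed of each of full_cassette, empty_cassette below 0.02 m/s); the robot touches nothing.
It fails at once if a blue cassette is moved more than 10 mm (distance of any of cassette_a, cassette_b, cassette_c, cassette_d from where it was at the start of the episode above 0.01 m).
It fails at once if a bystander is moved more than 20 mm (distance of any of polish_tin, glue_jar, hammer, shoe_last from where it was at the start of the episode above 0.02 m).
It also fails if it takes over 69 s, if anything falls off the work surface, if the arm or the gripper's body presses on something with over 40 N, if the wrist force passes 120 N, or if a joint passes its speed limit or range.

## Working session

There is one attempt and no reset: what is moved stays moved. The work goes in short steps, Python scripts to look and compute and a tool call to move; the robot and the scene stay as the last step left them, time stands still between calls to the robot, and variables do not carry over. Pictures are saved under pics/ and viewed, at most 10 in all, crops included, and the job is handed in when it is done.

Besides the shell and the picture viewer there is one more tool, called by a JSON object that holds its "fn" and its "kwargs", one argument or row to a line. apply_moves: Moves the arm, as the interface text tells. Its arguments: {"type":"object","properties":{"dp":{"type":"array"},"turn":{"type":"array"},"claw":{"type":"array"},"force":{"type":"number"}},"required":["dp","turn","claw"]}

```bash
mkdir -p pics; cat > h.py <<'E'
import numpy as np, cv2
from plant import ctrl
def shot(cam,name):
    p,d=ctrl.capture(cam); cv2.imwrite(f'pics/{name}.png',p[:,:,::-1]); np.savez(f'pics/{name}.npz',p=p,d=d); return p,d
def cloud(cam,d):
    c=ctrl.camera_params(cam);K,R,t=[np.array(c[k],float) for k in('K','R','t')]
    v,u=np.mgrid[:480,:640]; P=np.stack([(u-K[0,2])/K[0,0]*d,(v-K[1,2])/K[1,1]*d,d],-1)
    W=(P-t)@R; W[d<=0]=np.nan; return W
E
python3 - <<'E'
from h import *
for c in('side','top'):
    shot(c,c+'0'); k=ctrl.camera_params(c); print(c,-np.array(k['R']).T@np.array(k['t']),np.array(k['K'])[0,0])
s=ctrl.read_state(); print(s,ctrl.grip_depth)
E
```

```text
side [ 411.4207701  -976.43894065  938.67357633] 506.50511436361506
top [ 451.95190794  -62.50658023 1052.00833272] 477.2552938124032
{'clock': 0.1, 'joint_pos': array([ 1.15680578e+00,  3.26853376e-01, -1.93489384e-01,  1.05202026e+00,
        8.33566747e-06,  1.43662703e+00]), 'joint_velocities': array([ 0.00022786, -0.00109316,  0.00299441,  0.00044622,  0.00127047,
       -0.0002796 ]), 'effort': array([ 8.96057427e-04, -4.44239616e+01,  2.63037872e+01,  7.92264909e-03,
       -5.20408344e-05, -2.19421179e-05]), 'position': array([151.65595285, 528.12577739, 230.5869874 ]), 'tcp_rot': array([ 1.39454573e-01,  9.90228160e-01, -7.52979719e-04, -2.16033857e-04]), 'ft_force': array([-0.77788106,  0.11641188, -0.09093382]), 'ft_torque': array([ 0.00306584, -0.01531648, -0.01760612]), 'finger_force': 0.0, 'gripper_width': 0.9961211464321111} 18.700000000000003
```

View pics/side0.png

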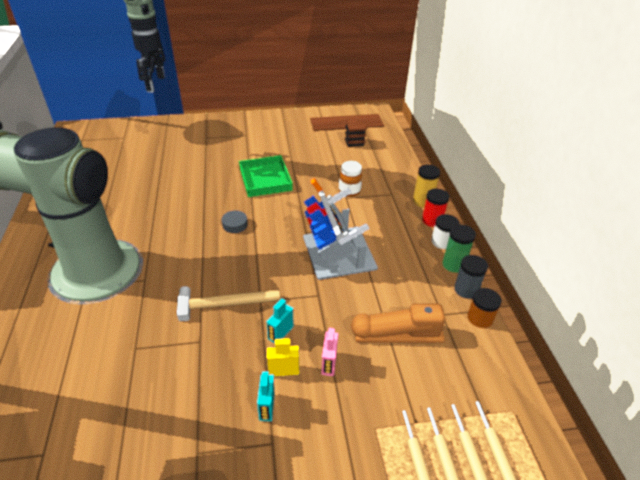

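View pics/top0.png

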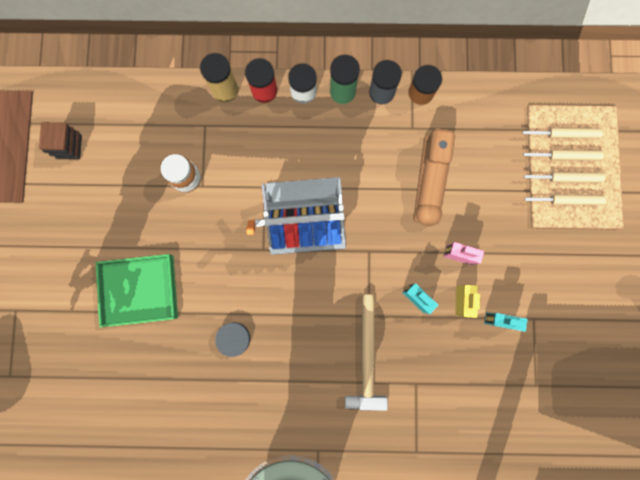

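The top view shows the rack at about (305,215), with the orange handle at (250,228). The red cassette is second from the handle end at (291,235). The yellow cassette is at (471,301) and the tray at (136,291). Next I'll measure with depth.

```bash
python3 - <<'E'
from h import *
z=np.load('pics/top0.npz'); p,d=z['p'],z['d']; W=cloud('top',d)
hsv=cv2.cvtColor(p,cv2.COLOR_RGB2HSV); H,S,V=[hsv[...,i].astype(int) for i in range(3)]
def reg(n,m,box):
    u0,u1,v0,v1=box; M=np.zeros_like(m); M[v0:v1,u0:u1]=m[v0:v1,u0:u1]; M&=~np.isnan(W[...,0])
    P=W[M]; print(n,len(P),'med',np.median(P,0).round(1),'lo',np.percentile(P,3,0).round(1),'hi',np.percentile(P,97,0).round(1)); return P
o=reg('orange',(H<14)&(S>180)&(V>120),(240,262,215,240)); print(o.round(0)[::4])
r=reg('red',((H<5)|(H>174))&(S>180),(280,302,200,250))
b=reg('blue',(H>105)&(H<128)&(S>150),(265,350,200,250))
y=reg('yellow',(H>20)&(H<34)&(S>180),(455,490,275,325))
g=reg('tray',(H>50)&(H<75)&(S>120),(90,185,245,335))
yt=y[y[:,2]>95]; print('ytab',len(yt),yt.mean(0),yt.min(0),yt.max(0)); 
yb=y[(y[:,2]>55)]; print(cv2.minAreaRect(yb[:,:2].astype(np.float32)),cv2.minAreaRect(yt[:,:2].astype(np.float32)))
print('tray rect',cv2.minAreaRect(g[:,:2].astype(np.float32)))
gr=reg('grey',(S<40)&(V>70),(262,348,175,256))
big=cv2.resize(p[170:262,235:355],None,fx=6.6,fy=6.5,interpolation=cv2.INTER_CUBIC); cv2.imwrite('pics/crop1.png',big[:,:,::-1])
E
```

```text
return _methods._mean(a, axis=axis, dtype=dtype,
  ret = um.true_divide(
Traceback (most recent call last):
IndexError: index -1 is out of bounds for axis 0 with size 0
```

```bash
cat > m.py <<'E'
from h import *
z=np.load('pics/top0.npz'); p,d=z['p'],z['d']; W=cloud('top',d)
hsv=cv2.cvtColor(p,cv2.COLOR_RGB2HSV); H,S,V=[hsv[...,i].astype(int) for i in range(3)]
def reg(n,m,box):
    u0,u1,v0,v1=box; M=np.zeros_like(m); M[v0:v1,u0:u1]=m[v0:v1,u0:u1]; k=M.sum(); M&=~np.isnan(W[...,0])
    P=W[M]; print(n,k,len(P),end=' ')
    if len(P): print('med',np.median(P,0).round(1),'lo',np.percentile(P,3,0).round(1),'hi',np.percentile(P,97,0).round(1))
    return P
E
python3 - <<'E'
from m import *
print('frac valid',(d>0).mean())
big=cv2.resize(p[170:262,235:355],None,fx=6.6,fy=6.5,interpolation=cv2.INTER_CUBIC); cv2.imwrite('pics/crop1.png',big[:,:,::-1])
print(hsv[224:233:2,246:256:2].reshape(-1,3).tolist()); print(d[224:233:2,246:256:2].round())
o=reg('orange',(H<18)&(S>150),(245,256,219,236)); print(o.round(0)[::5])
r=reg('red',((H<5)|(H>172))&(S>150),(280,302,200,250))
b=reg('blue',(H>105)&(H<128)&(S>150),(265,350,200,250))
y=reg('yellow',(H>20)&(H<34)&(S>150),(455,490,275,325))
g=reg('tray',(H>50)&(H<75)&(S>120),(90,185,245,335))
for lo in(55,95):
    q=y[y[:,2]>lo]; print(len(q),q.mean(0),cv2.minAreaRect(q[:,:2].astype(np.float32)))
print('tray rect',cv2.minAreaRect(g[:,:2].astype(np.float32)))
E
```

```text
frac valid 0.995986328125
[[15, 114, 176], [12, 164, 169], [12, 171, 171], [12, 173, 171], [11, 149, 144], [13, 127, 179], [12, 170, 175], [12, 173, 177], [11, 173, 172], [11, 145, 141], [12, 148, 188], [12, 168, 218], [12, 170, 222], [12, 172, 216], [12, 153, 140], [14, 148, 231], [22, 132, 247], [20, 136, 247], [17, 151, 248], [12, 144, 166], [14, 144, 231], [22, 131, 247], [21, 135, 247], [19, 144, 248], [13, 141, 195]]
[[1062.  902.  902.  901.  911.]
 [1062.  895.  894.  893.  904.]
 [ 884.  882.  885.  881.  907.]
 [ 884.  885.  887.  885.  903.]
 [ 888.  887.  886.  887. 1063.]]
orange 66 66 med [580.   74.4 167. ] lo [569.8  68.5 143.8] hi [593.3  80.7 179.4]
[[596.  76. 142.]
 [593.  75. 145.]
 [590.  76. 150.]
 [587.  77. 157.]
 [585.  78. 160.]
 [582.  79. 164.]
 [582.  70. 165.]
 [580.  73. 170.]
 [577.  76. 175.]
 [580.  69. 156.]
 [575.  71. 179.]
 [573.  77. 176.]
 [574.  69. 171.]
 [566.  69. 171.]]
red 312 312 med [569.6  -1.2 127.2] lo [547.8 -10.5 100.8] hi [619.3  14.9 156.6]
blue 1122 1120 med [572.2 -42.  128. ] lo [549.2 -91.1 104.1] hi [620.1  34.9 157.3]
yellow 211 210 med [ 446.4 -351.6   59.5] lo [ 420.8 -359.    23.6] hi [ 473.1 -349.3  103.2]
tray 4824 4794 med [458.4 345.    5.1] lo [393.4 261.9   1.1] hi [524.7 418.3  29.9]
115 [ 446.96799471 -355.19070862   78.0970352 ] ((445.5918884277344, -358.32330322265625), (16.832307815551758, 53.069244384765625), 87.05779266357422)
24 [ 449.65853678 -358.00150747  100.96174349] ((447.472412109375, -358.1126708984375), (1.9448018074035645, 25.4834041595459), 87.8409423828125)
tray rect ((458.9760437011719, 339.1595458984375), (135.72097778320312, 159.23602294921875), 7.169078350067139)
```

View pics/crop1.png

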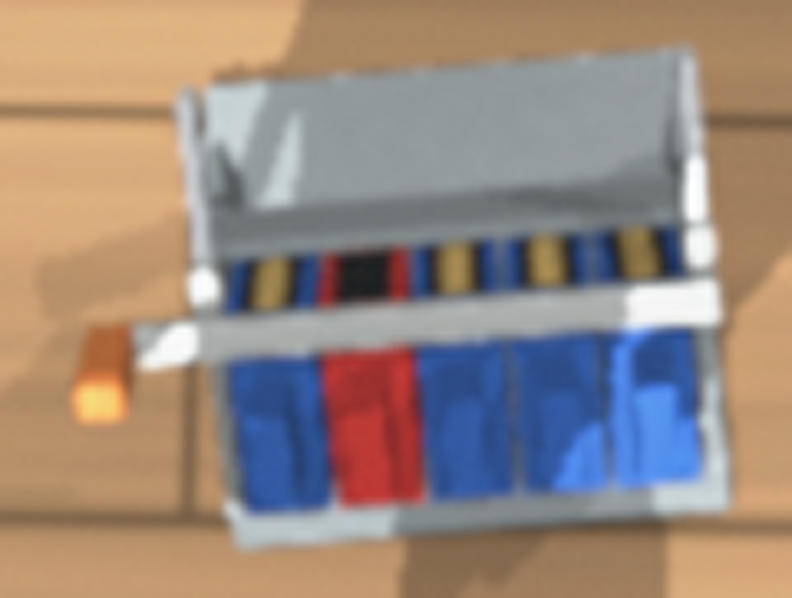

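The crop shows the row rotated slightly: the bar runs from (130,345) to (720,300), which is about 4° of yaw. I'll fit the poses with box models against both cameras' clouds.

```bash
cat > fit.py <<'E'
from h import *
from scipy.optimize import least_squares
from scipy.spatial.transform import Rotation as Ro
def sdf(P,boxes):
    D=[]
    for lo,hi in boxes:
        lo,hi=np.array(lo,float),np.array(hi,float); q=np.abs(P-(lo+hi)/2)-(hi-lo)/2
        D.append(np.linalg.norm(np.maximum(q,0),axis=1)+np.minimum(q.max(1),0))
    return np.min(D,0)
def cas(x=0,y=0,z=0): return [((x-32,y-13,z),(x+32,y+13,z+70)),((x-15,y-6,z+70),(x+15,y+6,z+106))]
def rack(k=0,ys=(-56,-28,0,28,56)):
    B=sum([cas(-3,y) for y in ys],[])
    B+=[((-40,-76,-5),(-35,76,28)),((35,-76,-5),(40,76,28)),((-40,-76,-5),(40,76,0)),((-40,71,0),(95,76,58)),((-40,-76,0),(95,-71,58))]
    B+=[((20+k,-76,73),(32+k,108,79)),((19+k,94,73),(33+k,108,115))]
    return B
TRAY=[((-70,-80,0),(70,80,5)),((-70,-80,0),(-65,80,30)),((65,-80,0),(70,80,30)),((-70,-80,0),(70,-75,30)),((-70,75,0),(70,80,30))]
def Rr(yaw,lean=30): return Ro.from_euler('ZY',[yaw,-lean],degrees=True)
def fit(P,boxes,x0,lean=0,zfree=True,tol=25):
    # x0: x,y,z,yaw
    P=P[~np.isnan(P).any(1)]
    T=lambda q:Rr(q[3],lean).inv().apply(P-q[:3])
    s0=np.abs(sdf(T(np.array(x0,float)),boxes)); P=P[s0<tol]
    f=lambda q:sdf(Rr(q[3],lean).inv().apply(P-[q[0],q[1],q[2] if zfree else x0[2]]),boxes)
    r=least_squares(f,x0,loss='soft_l1',f_scale=1.5); return r.x.round(2),len(P),np.median(np.abs(f(r.x))).round(2)
def roi(W,c,h,zlo,zhi=260):
    P=W.reshape(-1,3); return P[(np.abs(P[:,0]-c[0])<h)&(np.abs(P[:,1]-c[1])<h)&(P[:,2]>zlo)&(P[:,2]<zhi)]
E
python3 - <<'E'
from fit import *
W={c:cloud(c,np.load(f'pics/{c}0.npz')['d']) for c in('top','side')}
for n,cs in(('top',['top']),('side',['side']),('both',['top','side'])):
    g=lambda c,h,zl:np.vstack([roi(W[k],c,h,zl) for k in cs])
    print(n,'rack',fit(g((600,-20),130,75),rack(),[610,-25,60,4.5],30))
    print(n,'rack0',fit(g((600,-20),130,75),rack(),[610,-25,60,4.5],30,False))
    print(n,'yel',fit(g((447,-357),45,15),cas(),[447,-357,0,87]))
    print(n,'tray',fit(g((459,340),110,3),TRAY,[459,340,0,7]))
    print(n,'bench',np.median(g((459,200),40,-20)[:,2]))
E
```

```text
top rack (array([613.76, -22.05,  60.43,   5.51]), 3921, np.float64(0.65))
top rack0 (array([613.76, -22.08,  60.  ,   5.5 ]), 3921, np.float64(0.66))
top yel (array([ 4.4610e+02, -3.6398e+02,  2.3000e-01, -2.7200e+00]), 672, np.float64(0.59))
top tray (array([4.5732e+02, 3.4094e+02, 1.6000e-01, 7.1400e+00]), 4387, np.float64(0.91))
top bench -0.2610532873000087
side rack (array([615.22, -22.86,  62.44,   5.3 ]), 2443, np.float64(1.05))
side rack0 (array([614.41, -23.24,  57.76,   4.86]), 2443, np.float64(1.42))
side yel (array([ 448.31, -364.48,    1.82,   -2.48]), 940, np.float64(0.75))
side tray (array([459.06, 336.6 ,   4.8 ,   7.2 ]), 1848, np.float64(1.35))
side bench 1.8202571108119996
both rack (array([613.97, -22.62,  60.86,   5.4 ]), 6364, np.float64(0.9))
both rack0 (array([ 613.89,  -22.66, -550.48,    5.39]), 6364, np.float64(0.91))
both yel (array([ 446.94, -364.27,    1.03,  177.31]), 1612, np.float64(0.73))
both tray (array([457.71, 340.21,   0.47,   7.14]), 6235, np.float64(1.15))
both bench 0.12454583245510545
```

```bash
cat > go.py <<'E'
from fit import *
YAW=5.45; O=np.array([614.,-22.4,60.3]); RT=Rr(YAW)           # trough
YEL=np.array([446.6,-364.2,0]); YY=-2.6; TR=np.array([457.5,340.3,0.])
def T(x,y,z): return O+RT.apply([x,y,z])
RTOOL={s:Ro.from_matrix(np.column_stack([np.cross(s*RT.apply([1,0,0]),-RT.apply([0,0,1])),s*RT.apply([1,0,0]),-RT.apply([0,0,1])])) for s in(1,-1)}
def down(yaw):
    y=np.array([np.cos(np.radians(yaw)),np.sin(np.radians(yaw)),0]);z=np.array([0,0,-1.]); return Ro.from_matrix(np.column_stack([np.cross(y,z),y,z]))
def best(cands,R): return min(cands,key=lambda C:(C*R.inv()).magnitude())
def delta(G,Rs,p=None,R=None):
    """shift of TCP & rotvec so that grasp point is at G; Rs: list of equivalent orientations"""
    s=ctrl.read_state(); p=s['position'] if p is None else p; R=Ro.from_quat(s['tcp_rot']) if R is None else R
    C=best(Rs,R); tcp=np.array(G)+C.apply([0,0,ctrl.grip_depth])
    print('clock %.2f'%s['clock'],'w %.1f'%(85.4*s['gripper_width']),'ff %.1f'%s['finger_force'],'F',s['ft_force'].round(1),'| dp',(tcp-p).round(1),'turn',np.degrees((C*R.inv()).as_rotvec()).round(1)); return tcp,C
TT=list(RTOOL.values())
E
python3 - <<'E'
from go import *
p,R=delta(T(26,101,103+70),TT); print(p)
p,R=delta(T(26,101,103),TT,p,R)
print('xt',RT.apply([1,0,0]),'yt',RT.apply([0,1,0]),'zt',RT.apply([0,0,1]))
E
```

```text
clock 0.10 w 85.1 ff 0.0 F [-0.8  0.1 -0.1] | dp [ 398.4 -455.2  -23.7] turn [ 20.4 -24.6 -66.9]
[550.02094869  72.95451105 206.9277198 ]
clock 0.10 w 85.1 ff 0.0 F [-0.8  0.1 -0.1] | dp [ 34.8   3.3 -60.6] turn [0. 0. 0.]
xt [0.8621105  0.08225255 0.5       ] yt [-9.49770691e-02  9.95479461e-01 -3.46944695e-18] zt [-0.49773973 -0.04748853  0.8660254 ]
```

{"fn": "apply_moves", "kwargs": {
  "dp": [
    [26.5, -30.3, 0],
    [26.5, -30.3, 0],
    [26.5, -30.3, 0],
    [26.5, -30.3, 0],
    [26.5, -30.3, 0]
  ],
  "turn": [
    [1.36, -1.64, -4.46],
    [1.36, -1.64, -4.46],
    [1.36, -1.64, -4.46],
    [1.36, -1.64, -4.46],
    [1.36, -1.64, -4.46]
  ],
  "claw": [50, 50, 50, 50, 50],
  "force": 40
}}

```text
clock: 0.6
position: [284.9, 375.6, 231.0]
tcp_rot: [0.329, 0.94, 0.068, 0.063]
ft_force: [0.5, -0.2, -0.1]
gripper_width: 0.586
finger_force: 0.0
```

{"fn": "apply_moves", "kwargs": {
  "dp": [
    [26.5, -30.3, 0],
    [26.5, -30.3, 0],
    [26.5, -30.3, 0],
    [26.5, -30.3, 0],
    [26.5, -30.3, 0]
  ],
  "turn": [
    [1.36, -1.64, -4.46],
    [1.36, -1.64, -4.46],
    [1.36, -1.64, -4.46],
    [1.36, -1.64, -4.46],
    [1.36, -1.64, -4.46]
  ],
  "claw": [50, 50, 50, 50, 50]
}}

```text
clock: 1.1
position: [417.4, 224.1, 231.2]
tcp_rot: [0.502, 0.846, 0.134, 0.122]
ft_force: [0.4, 0.8, -0.7]
gripper_width: 0.586
finger_force: 0.0
```

{"fn": "apply_moves", "kwargs": {
  "dp": [
    [26.5, -30.3, -5],
    [26.5, -30.3, -5],
    [26.5, -30.3, -5],
    [26.5, -30.3, -5],
    [26.5, -30.3, -4]
  ],
  "turn": [
    [1.36, -1.64, -4.46],
    [1.36, -1.64, -4.46],
    [1.36, -1.64, -4.46],
    [1.36, -1.64, -4.46],
    [1.36, -1.64, -4.46]
  ],
  "claw": [50, 50, 50, 50, 50]
}}

```text
clock: 1.6
position: [549.7, 72.5, 206.8]
tcp_rot: [0.651, 0.713, 0.192, 0.175]
ft_force: [0.0, 0.5, -0.1]
gripper_width: 0.585
finger_force: 0.0
```

```bash
python3 - <<'E'
from go import *
p,R=delta(T(26,101,173),TT)
p,R=delta(T(26,101,103),TT)
E
```

```text
clock 1.60 w 50.0 ff 0.0 F [ 0.   0.5 -0.1] | dp [0.3 0.4 0.2] turn [-0.1  0.1  0.3]
clock 1.60 w 50.0 ff 0.0 F [ 0.   0.5 -0.1] | dp [ 35.1   3.7 -60.5] turn [-0.1  0.1  0.3]
```

{"fn": "apply_moves", "kwargs": {
  "dp": [
    [9, 1, -15.2],
    [9, 1, -15.2],
    [9, 1, -15.2],
    [8, 0.7, -14.9],
    [0, 0, 0]
  ],
  "turn": [
    [0, 0, 0],
    [0, 0, 0],
    [0, 0, 0],
    [0, 0, 0],
    [0, 0, 0]
  ],
  "claw": [50, 50, 50, 50, 40]
}}

```text
clock: 2.1
position: [583.3, 77.7, 144.3]
tcp_rot: [0.65, 0.715, 0.191, 0.173]
ft_force: [-0.6, -0.3, -0.2]
gripper_width: 0.47
finger_force: 0.0
```

{"fn": "apply_moves", "kwargs": {
  "dp": [
    [0, 0, 0],
    [0, 0, 0],
    [0, 0, 0],
    [0, 0, 0],
    [0, 0, 0]
  ],
  "turn": [
    [0, 0, 0],
    [0, 0, 0],
    [0, 0, 0],
    [0, 0, 0],
    [0, 0, 0]
  ],
  "claw": [0, 0, 0, 0, 0]
}}

```text
clock: 2.6
position: [584.3, 77.9, 147.4]
tcp_rot: [0.65, 0.714, 0.192, 0.175]
ft_force: [-2.7, 0.8, 3.8]
gripper_width: 0.151
finger_force: 41.0
```

{"fn": "apply_moves", "kwargs": {
  "dp": [
    [4.3, 0.4, 2.5],
    [4.3, 0.4, 2.5],
    [4.3, 0.4, 2.5],
    [4.3, 0.4, 2.5],
    [4.3, 0.4, 2.5]
  ],
  "turn": [
    [0, 0, 0],
    [0, 0, 0],
    [0, 0, 0],
    [0, 0, 0],
    [0, 0, 0]
  ],
  "claw": [0, 0, 0, 0, 0]
}}

```text
clock: 3.1
position: [605.2, 79.9, 159.5]
tcp_rot: [0.65, 0.714, 0.192, 0.175]
ft_force: [-7.2, -0.4, 5.3]
gripper_width: 0.161
finger_force: 41.5
```

{"fn": "apply_moves", "kwargs": {
  "dp": [
    [4.3, 0.4, 2.5],
    [4.3, 0.4, 2.5],
    [4.3, 0.4, 2.5],
    [4, 0.4, 2.3],
    [0, 0, 0]
  ],
  "turn": [
    [0, 0, 0],
    [0, 0, 0],
    [0, 0, 0],
    [0, 0, 0],
    [0, 0, 0]
  ],
  "claw": [0, 0, 0, 0, 0]
}}

```text
clock: 3.6
position: [622.9, 81.7, 169.8]
tcp_rot: [0.65, 0.714, 0.192, 0.175]
ft_force: [-5.0, 0.1, 6.0]
gripper_width: 0.158
finger_force: 41.4
```

{"fn": "apply_moves", "kwargs": {
  "dp": [
    [0, 0, 0],
    [0, 0, 0],
    [0, 0, 0],
    [0, 0, 0],
    [0, 0, 0]
  ],
  "turn": [
    [0, 0, 0],
    [0, 0, 0],
    [0, 0, 0],
    [0, 0, 0],
    [0, 0, 0]
  ],
  "claw": [30, 50, 50, 50, 50]
}}

```text
clock: 4.1
position: [622.8, 81.4, 169.0]
tcp_rot: [0.65, 0.714, 0.192, 0.175]
ft_force: [-0.7, -0.4, -0.4]
gripper_width: 0.582
finger_force: 0.0
```

{"fn": "apply_moves", "kwargs": {
  "dp": [
    [-5, -0.5, 8.7],
    [-9, -1, 15.5],
    [-9, -1, 15.5],
    [-9, -1, 15.5],
    [-9, -1, 15.5]
  ],
  "turn": [
    [0, 0, 0],
    [0, 0, 0],
    [0, 0, 0],
    [0, 0, 0],
    [0, 0, 0]
  ],
  "claw": [50, 50, 50, 50, 50]
}}

```text
clock: 4.6
position: [581.1, 76.9, 241.0]
tcp_rot: [0.65, 0.714, 0.192, 0.175]
ft_force: [-0.3, 0.1, 0.9]
gripper_width: 0.587
finger_force: 0.0
```

```bash
python3 - <<'E'
from go import *
W=cloud('top',shot('top','top1')[1])
p,R=delta(T(-3,28,95+65),TT)
p,R=delta(T(-3,28,95),TT,p,R)
for k in(0,35,40,45):
    print(k,fit(roi(W,(600,-20),130,75,165),rack(k),[614,-22.4,60.3,5.45],30))
E
```

```text
clock 4.65 w 49.9 ff 0.0 F [-1.1 -0.1  1. ] | dp [-43.  -78.4 -62.5] turn [0.  0.3 0. ]
clock 4.65 w 49.9 ff 0.0 F [-1.1 -0.1  1. ] | dp [ 32.4   3.1 -56.3] turn [0. 0. 0.]
0 (array([613.62, -21.82,  60.42,   5.65]), 3718, np.float64(0.67))
35 (array([614.08, -21.96,  60.51,   5.42]), 3987, np.float64(0.76))
40 (array([613.88, -21.98,  60.29,   5.48]), 3987, np.float64(0.68))
45 (array([613.8 , -21.97,  60.17,   5.5 ]), 3987, np.float64(0.66))
```

{"fn": "apply_moves", "kwargs": {
  "dp": [
    [-9, -20, -12.5],
    [-9, -20, -12.5],
    [-9, -20, -12.5],
    [-9, -18.4, -12.5],
    [-7, 0, -12.5]
  ],
  "turn": [
    [0, 0, 0],
    [0, 0, 0],
    [0, 0, 0],
    [0, 0, 0],
    [0, 0.3, 0]
  ],
  "claw": [60, 60, 60, 60, 60],
  "force": 80
}}

```text
clock: 5.15
position: [538.3, -3.3, 177.0]
tcp_rot: [0.651, 0.714, 0.19, 0.174]
ft_force: [0.6, 0.9, 0.8]
gripper_width: 0.702
finger_force: 0.0
```

{"fn": "apply_moves", "kwargs": {
  "dp": [
    [8, 0.8, -14],
    [8, 0.8, -14],
    [8, 0.8, -14],
    [8.4, 0.7, -14.3],
    [0, 0, 0]
  ],
  "turn": [
    [0, 0, 0],
    [0, 0, 0],
    [0, 0, 0],
    [0, 0, 0],
    [0, 0, 0]
  ],
  "claw": [60, 60, 60, 60, 60]
}}

```text
clock: 5.65
position: [570.8, 1.8, 119.4]
tcp_rot: [0.651, 0.715, 0.19, 0.172]
ft_force: [-0.2, 0.9, 0.2]
gripper_width: 0.702
finger_force: 0.0
```

```bash
python3 - <<'E'
from go import *
p,d=shot('side','side2')
p2,d2=shot('top','top2')
delta(T(-3,28,95),TT)
a=cv2.resize(p[160:290,280:400],(400,433),interpolation=cv2.INTER_CUBIC);b=cv2.resize(p2[170:262,245:350],(400,433),interpolation=cv2.INTER_CUBIC)
cv2.imwrite('pics/c2.png',np.hstack([a,b])[:,:,::-1])
E
```

```text
clock 5.75 w 59.9 ff 0.0 F [ 0.8  0.5 -0.9] | dp [-0.  -0.1  4.1] turn [-0.  -0.2  0. ]
```

View pics/c2.png

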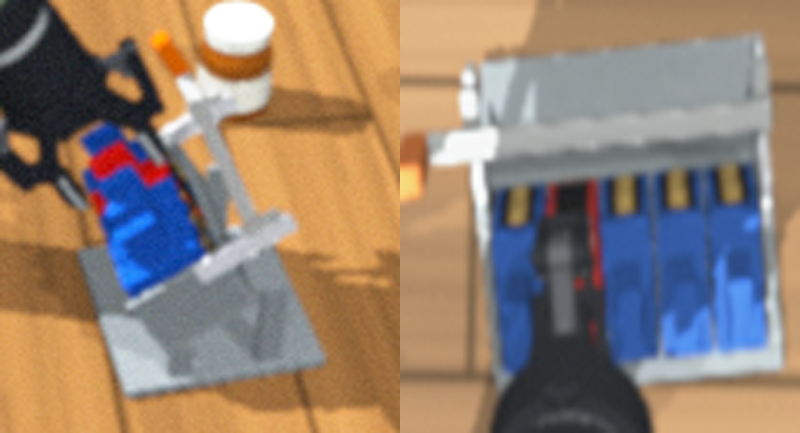

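{"fn": "apply_moves", "kwargs": {
  "dp": [
    [0, 0, 4],
    [0, 0, 0],
    [0, 0, 0],
    [0, 0, 0],
    [0, 0, 0]
  ],
  "turn": [
    [0, 0, 0],
    [0, 0, 0],
    [0, 0, 0],
    [0, 0, 0],
    [0, 0, 0]
  ],
  "claw": [60, 60, 45, 35, 25]
}}

```text
clock: 6.25
position: [571.0, 1.6, 125.4]
tcp_rot: [0.65, 0.715, 0.19, 0.173]
ft_force: [-5.4, -0.8, 7.0]
gripper_width: 0.333
finger_force: 78.1
```

{"fn": "apply_moves", "kwargs": {
  "dp": [
    [0, 0, 0],
    [0, 0, 0],
    [0, 0, 0],
    [0, 0, 0],
    [0, 0, 0]
  ],
  "turn": [
    [0, 0, 0],
    [0, 0, 0],
    [0, 0, 0],
    [0, 0, 0],
    [0, 0, 0]
  ],
  "claw": [15, 15, 15, 15, 15]
}}

```text
clock: 6.75
position: [571.1, 1.5, 125.5]
tcp_rot: [0.65, 0.715, 0.191, 0.173]
ft_force: [-4.9, -0.5, 7.0]
gripper_width: 0.336
finger_force: 78.1
```

```bash
python3 - <<'E'
from go import *
delta(T(-3,28,95),TT)
p,R=delta(T(-3,28,95+120),TT)
p,R=delta(T(-3,28,95+120)+[0,0,0],TT)
for s in (YAW+0,): delta(TR+[0,0,100+60],[down(a+b) for a in(7.1,97.1) for b in(0,180)],p,R)
E
```

```text
clock 6.75 w 28.7 ff 78.1 F [-4.9 -0.5  7. ] | dp [-0.3  0.1 -0.6] turn [ 0.  -0.1  0.1]
clock 6.75 w 28.7 ff 78.1 F [-4.9 -0.5  7. ] | dp [-60.   -5.6 103.3] turn [ 0.  -0.1  0.1]
clock 6.75 w 28.7 ff 78.1 F [-4.9 -0.5  7. ] | dp [-60.   -5.6 103.3] turn [ 0.  -0.1  0.1]
clock 6.75 w 28.7 ff 78.1 F [-4.9 -0.5  7. ] | dp [-53.5 344.4 -87.5] turn [-3.3 29.8  1.6]
```

{"fn": "apply_moves", "kwargs": {
  "dp": [
    [-3, -0.3, 5.2],
    [-6, -0.6, 10.4],
    [-6, -0.6, 10.4],
    [-6, -0.6, 10.4],
    [-6, -0.6, 10.4]
  ],
  "turn": [
    [0, 0, 0],
    [0, 0, 0],
    [0, 0, 0],
    [0, 0, 0],
    [0, 0, 0]
  ],
  "claw": [15, 15, 15, 15, 15]
}}

```text
clock: 7.25
position: [543.2, -1.0, 171.9]
tcp_rot: [0.651, 0.715, 0.19, 0.173]
ft_force: [-0.0, 0.7, -0.9]
gripper_width: 0.334
finger_force: 79.4
```

{"fn": "apply_moves", "kwargs": {
  "dp": [
    [-6, -0.6, 10.4],
    [-6, -0.6, 10.4],
    [-7, -0.6, 12],
    [-7, -0.6, 12],
    [-7, -0.6, 12]
  ],
  "turn": [
    [0, 0, 0],
    [0, 0, 0],
    [0, 0, 0],
    [0, 0, 0],
    [0, 0, 0]
  ],
  "claw": [15, 15, 15, 15, 15]
}}

```text
clock: 7.75
position: [510.1, -4.0, 228.7]
tcp_rot: [0.651, 0.715, 0.19, 0.173]
ft_force: [0.4, -0.3, -1.8]
gripper_width: 0.338
finger_force: 79.4
```

```bash
python3 - <<'E'
from go import *
delta(TR+[0,0,100+60],[down(a+b) for a in(7.1,97.1) for b in(0,180)])
W=cloud('top',shot('top','top3')[1])
W2=cloud('side',shot('side','side3')[1])
ys=(-56,-28,0,56)
print(fit(np.vstack([roi(W,(600,-20),130,75,165),roi(W2,(600,-20),130,75,165)]),rack(45,ys),[614,-22.4,60.3,5.45],30,tol=8))
E
```

```text
clock 7.75 w 28.8 ff 79.4 F [ 0.4 -0.3 -1.8] | dp [-52.6 344.3 -87.4] turn [-3.3 29.6  1.7]
(array([614.02, -22.51,  60.69,   5.49]), 5623, np.float64(0.93))
```

{"fn": "apply_moves", "kwargs": {
  "dp": [
    [-5, 20, 0],
    [-5, 30, 0],
    [-5, 34, 0],
    [-5, 34, 0],
    [-5, 34, 0]
  ],
  "turn": [
    [0, 0, 0],
    [-0.6, 5.9, 0.3],
    [-0.6, 5.9, 0.3],
    [-0.7, 5.9, 0.3],
    [-0.7, 5.9, 0.4]
  ],
  "claw": [15, 15, 15, 15, 15]
}}

```text
clock: 8.35
position: [486.0, 149.4, 228.6]
tcp_rot: [0.663, 0.746, 0.038, 0.035]
ft_force: [0.0, -0.6, -1.8]
gripper_width: 0.334
finger_force: 79.5
```

{"fn": "apply_moves", "kwargs": {
  "dp": [
    [-5, 34, -10],
    [-5, 34, -15],
    [-5, 34, -15],
    [-5, 34, -15],
    [-5, 34, -15]
  ],
  "turn": [
    [-0.7, 6, 0.4],
    [0, 0, 0],
    [0, 0, 0],
    [0, 0, 0],
    [0, 0, 0]
  ],
  "claw": [15, 15, 15, 15, 15]
}}

```text
clock: 8.85
position: [460.7, 319.4, 156.7]
tcp_rot: [0.662, 0.75, -0.001, 0.0]
ft_force: [0.4, -0.5, -1.2]
gripper_width: 0.332
finger_force: 79.7
```

{"fn": "apply_moves", "kwargs": {
  "dp": [
    [-3, 22, -10],
    [0, 0, -7],
    [0, 0, 0],
    [0, 0, 0],
    [0, 0, 0]
  ],
  "turn": [
    [0, 0, 0],
    [0, 0, 0],
    [0, 0, 0],
    [0, 0, 0],
    [0, 0, 0]
  ],
  "claw": [15, 15, 15, 15, 15]
}}

```text
clock: 9.35
position: [458.8, 339.2, 142.0]
tcp_rot: [0.662, 0.749, 0.0, 0.001]
ft_force: [0.7, -0.4, -1.2]
gripper_width: 0.334
finger_force: 79.7
```

```bash
python3 - <<'E'
from go import *
delta(TR+[0,0,100],[down(a+b) for a in(7.1,) for b in(0,180)])
p,d=shot('side','side4'); W=cloud('side',d)
s=ctrl.read_state();c=s['position']
print(fit(roi(W,c[:2],45,c[2]-80,c[2]+20),cas(),[c[0],c[1],c[2]-76.3,7]))
E
```

```text
clock 9.35 w 28.5 ff 79.7 F [ 0.7 -0.4 -1.2] | dp [ -1.3   1.1 -60.7] turn [0.1 0.1 0.1]
(array([458.25, 338.55,  67.32,   7.81]), 592, np.float64(1.79))
```

{"fn": "apply_moves", "kwargs": {
  "dp": [
    [0, 0, -13],
    [0, 0, -15],
    [0, 0, -15],
    [0, 0, -10],
    [0, 0, -4]
  ],
  "turn": [
    [0, 0, 0],
    [0, 0, 0],
    [0, 0, 0],
    [0, 0, 0],
    [0, 0, 0]
  ],
  "claw": [15, 15, 15, 15, 15]
}}

```text
clock: 9.9
position: [457.5, 339.2, 83.1]
tcp_rot: [0.662, 0.75, -0.001, 0.0]
ft_force: [-0.6, -0.4, -1.0]
gripper_width: 0.336
finger_force: 79.8
```

{"fn": "apply_moves", "kwargs": {
  "dp": [
    [0, 0, -1.5],
    [0, 0, -1],
    [0, 0, 0],
    [0, 0, 0],
    [0, 0, 0]
  ],
  "turn": [
    [0, 0, 0],
    [0, 0, 0],
    [0, 0, 0],
    [0, 0, 0],
    [0, 0, 0]
  ],
  "claw": [15, 15, 15, 15, 15]
}}

```text
clock: 10.4
position: [458.4, 340.1, 82.5]
tcp_rot: [0.662, 0.75, 0.0, 0.001]
ft_force: [0.2, 0.2, -0.9]
gripper_width: 0.334
finger_force: 79.8
```

Not touching yet, so a little lower.

{"fn": "apply_moves", "kwargs": {
  "dp": [
    [0, 0, -1],
    [0, 0, -0.7],
    [0, 0, 0],
    [0, 0, 0],
    [0, 0, 0]
  ],
  "turn": [
    [0, 0, 0],
    [0, 0, 0],
    [0, 0, 0],
    [0, 0, 0],
    [0, 0, 0]
  ],
  "claw": [15, 15, 15, 15, 15]
}}

```text
clock: 10.9
position: [458.5, 340.3, 82.0]
tcp_rot: [0.662, 0.75, 0.001, 0.001]
ft_force: [-2.7, -1.7, 8.6]
gripper_width: 0.334
finger_force: 81.1
```

{"fn": "apply_moves", "kwargs": {
  "dp": [
    [0, 0, 0],
    [0, 0, 0],
    [0, 0, 0],
    [0, 0, 0],
    [0, 0, 15]
  ],
  "turn": [
    [0, 0, 0],
    [0, 0, 0],
    [0, 0, 0],
    [0, 0, 0],
    [0, 0, 0]
  ],
  "claw": [35, 60, 60, 60, 60]
}}

```text
clock: 11.4
position: [456.7, 339.0, 93.6]
tcp_rot: [0.662, 0.75, -0.002, -0.0]
ft_force: [-0.4, 0.1, 0.3]
gripper_width: 0.702
finger_force: 0.0
```

{"fn": "apply_moves", "kwargs": {
  "dp": [
    [0, 0, 30],
    [0, 0, 35],
    [0, 0, 35],
    [0, 0, 35],
    [0, 0, 0]
  ],
  "turn": [
    [0, 0, 0],
    [0, 0, 0],
    [0, 0, 0],
    [0, 0, 0],
    [0, 0, 0]
  ],
  "claw": [60, 60, 60, 60, 60]
}}

```text
clock: 11.9
position: [460.8, 341.4, 235.5]
tcp_rot: [0.662, 0.75, 0.004, 0.002]
ft_force: [0.5, 0.2, -0.0]
gripper_width: 0.701
finger_force: 0.0
```

```bash
python3 - <<'E'
from go import *
p,R=delta(YEL+[0,0,95+60],[down(YY),down(YY+180)])
for c in('side','top'):
    W=cloud(c,shot(c,c+'5')[1]); print(fit(roi(W,(458,340),45,10,115),cas(),[458,340,5,7]))
E
```

```text
clock 11.90 w 59.9 ff 0.0 F [ 0.5  0.2 -0. ] | dp [ -14.2 -705.6  -99.2] turn [-0.1  0.5 -9.7]
(array([458.04, 339.86,   7.25,   6.95]), 576, np.float64(1.6))
(array([457.76, 340.74,   4.79,   7.17]), 823, np.float64(0.61))
```

{"fn": "apply_moves", "kwargs": {
  "dp": [
    [-1, -35, 0],
    [-1, -47, 0],
    [-1, -47, 0],
    [-1, -47, 0],
    [-1, -47, 0]
  ],
  "turn": [
    [0, 0, -0.7],
    [0, 0, -0.7],
    [0, 0, -0.7],
    [0, 0, -0.7],
    [0, 0, -0.7]
  ],
  "claw": [60, 60, 60, 60, 60]
}}

```text
clock: 12.5
position: [451.7, 115.2, 228.6]
tcp_rot: [0.684, 0.729, -0.001, -0.0]
ft_force: [0.1, -0.3, -0.2]
gripper_width: 0.705
finger_force: 0.0
```

{"fn": "apply_moves", "kwargs": {
  "dp": [
    [-1, -47, 0],
    [-1, -47, 0],
    [-1, -47, 0],
    [-1, -47, 0],
    [-1, -47, 0]
  ],
  "turn": [
    [0, 0, -0.7],
    [0, 0, -0.7],
    [0, 0, -0.7],
    [0, 0, -0.7],
    [0, 0, -0.7]
  ],
  "claw": [60, 60, 60, 60, 60]
}}

```text
clock: 13.0
position: [446.8, -119.5, 228.8]
tcp_rot: [0.707, 0.708, -0.001, -0.001]
ft_force: [1.0, 0.9, 1.2]
gripper_width: 0.703
finger_force: 0.0
```

{"fn": "apply_moves", "kwargs": {
  "dp": [
    [-1, -47, 0],
    [-1, -47, 0],
    [-1, -47, -10],
    [-1, -47, -20],
    [-1, -45, -20]
  ],
  "turn": [
    [0, 0, -0.7],
    [0, 0, -0.7],
    [0, 0, -0.7],
    [0, 0, -0.7],
    [0, 0, 0]
  ],
  "claw": [60, 60, 60, 60, 60]
}}

```text
clock: 13.5
position: [442.2, -351.6, 178.7]
tcp_rot: [0.724, 0.69, -0.0, -0.0]
ft_force: [0.7, 0.4, 0.3]
gripper_width: 0.704
finger_force: 0.0
```

{"fn": "apply_moves", "kwargs": {
  "dp": [
    [0, -14, -20],
    [0, 0, -20],
    [0, 0, -10],
    [0, 0, 0],
    [0, 0, 0]
  ],
  "turn": [
    [0, 0, 0],
    [0, 0, 0],
    [0, 0, 0],
    [0, 0, 0],
    [0, 0, 0]
  ],
  "claw": [60, 60, 60, 60, 60]
}}

```text
clock: 14.0
position: [443.2, -363.4, 130.7]
tcp_rot: [0.723, 0.691, -0.0, 0.0]
ft_force: [0.2, 0.2, 0.9]
gripper_width: 0.706
finger_force: 0.0
```

```bash
python3 - <<'E'
from go import *
p,R=delta(YEL+[0,0,95],[down(YY),down(YY+180)])
W=cloud('side',shot('side','side6')[1]); print(fit(roi(W,YEL[:2],45,15,115),cas(),[448,-364,1,-2.6],tol=10))
E
```

```text
clock 14.00 w 60.3 ff 0.0 F [0.2 0.2 0.9] | dp [  3.4  -0.8 -54.4] turn [0. 0. 0.]
(array([ 447.03, -364.41,    1.81,   -2.53]), 944, np.float64(0.77))
```

{"fn": "apply_moves", "kwargs": {
  "dp": [
    [2, -0.4, -14],
    [1.4, -0.4, -14],
    [0, 0, -14],
    [0, 0, -12],
    [0, 0, 0]
  ],
  "turn": [
    [0, 0, 0],
    [0, 0, 0],
    [0, 0, 0],
    [0, 0, 0],
    [0, 0, 0]
  ],
  "claw": [60, 60, 60, 60, 60]
}}

```text
clock: 14.55
position: [445.5, -363.5, 74.4]
tcp_rot: [0.723, 0.69, -0.0, -0.001]
ft_force: [-0.6, -0.1, 0.7]
gripper_width: 0.699
finger_force: 0.0
```

{"fn": "apply_moves", "kwargs": {
  "dp": [
    [0, 0, 0],
    [0, 0, 0],
    [0, 0, 0],
    [0, 0, 0],
    [0, 0, 0]
  ],
  "turn": [
    [0, 0, 0],
    [0, 0, 0],
    [0, 0, 0],
    [0, 0, 0],
    [0, 0, 0]
  ],
  "claw": [50, 40, 30, 15, 15],
  "force": 80
}}

```text
clock: 15.05
position: [446.9, -365.4, 77.7]
tcp_rot: [0.723, 0.69, -0.0, 0.001]
ft_force: [-1.4, 0.3, 5.8]
gripper_width: 0.331
finger_force: 79.3
```

{"fn": "apply_moves", "kwargs": {
  "dp": [
    [0, 0, 0],
    [0, 0, 0],
    [0, 0, 10],
    [0, 0, 20],
    [0, 0, 20]
  ],
  "turn": [
    [0, 0, 0],
    [0, 0, 0],
    [0, 0, 0],
    [0, 0, 0],
    [0, 0, 0]
  ],
  "claw": [15, 15, 15, 15, 15]
}}

```text
clock: 15.55
position: [446.2, -364.2, 127.1]
tcp_rot: [0.723, 0.69, -0.0, -0.0]
ft_force: [0.3, 0.3, -1.1]
gripper_width: 0.331
finger_force: 79.0
```

```bash
python3 - <<'E'
from go import *
p,R=delta(T(-1,28,95+120),TT)
E
```

```text
clock 15.55 w 28.3 ff 79.0 F [ 0.3  0.3 -1.1] | dp [ 66.6 360.3 102.7] turn [  0.7 -30.    7.9]
```

{"fn": "apply_moves", "kwargs": {
  "dp": [
    [0, 10, 25],
    [0, 20, 30],
    [5, 30, 30],
    [5, 35, 20],
    [8, 35, 0]
  ],
  "turn": [
    [0, 0, 0],
    [0.2, -7.5, 2],
    [0.2, -7.5, 2],
    [0.2, -7.5, 2],
    [0.1, -7.5, 1.9]
  ],
  "claw": [15, 15, 15, 15, 15]
}}

```text
clock: 16.05
position: [466.0, -235.2, 235.9]
tcp_rot: [0.648, 0.714, 0.192, 0.18]
ft_force: [0.4, -0.7, -3.3]
gripper_width: 0.332
finger_force: 79.9
```

{"fn": "apply_moves", "kwargs": {
  "dp": [
    [8, 38, 0],
    [8, 38, 0],
    [8, 38, 0],
    [8, 38, 0],
    [8, 38, 0]
  ],
  "turn": [
    [0, 0, 0],
    [0, 0, 0],
    [0, 0, 0],
    [0, 0, 0],
    [0, 0, 0]
  ],
  "claw": [15, 15, 15, 15, 15]
}}

```text
clock: 16.55
position: [504.0, -43.2, 231.9]
tcp_rot: [0.65, 0.714, 0.191, 0.175]
ft_force: [0.3, 0.3, -2.8]
gripper_width: 0.336
finger_force: 80.2
```

{"fn": "apply_moves", "kwargs": {
  "dp": [
    [8, 25, 0],
    [0, 15, 0],
    [0, 0, 0],
    [0, 0, 0],
    [0, 0, 0]
  ],
  "turn": [
    [0, 0, 0],
    [0, 0, 0],
    [0, 0, 0],
    [0, 0, 0],
    [0, 0, 0]
  ],
  "claw": [15, 15, 15, 15, 15]
}}

```text
clock: 17.05
position: [512.4, -5.5, 231.8]
tcp_rot: [0.65, 0.714, 0.191, 0.175]
ft_force: [-0.2, 1.0, -1.7]
gripper_width: 0.335
finger_force: 80.2
```

```bash
cat > held.py <<'E'
from go import *
import sys
n=sys.argv[1]; TZ=float(sys.argv[2])
print('to target:'); delta(T(-1,28,95+TZ),TT)
s=ctrl.read_state();R=Ro.from_quat(s['tcp_rot']);b=s['position']+R.apply([0,0,77.5])
print('b in trough',RT.inv().apply(b-O).round(1))
for c in('top','side'):
    p,d=shot(c,n+c); W=cloud(c,d)
    hsv=cv2.cvtColor(p,cv2.COLOR_RGB2HSV); m=(hsv[...,0]>20)&(hsv[...,0]<34)&(hsv[...,1]>140)
    P=W[m]; P=P[(np.abs(P-b)<110).all(1)]
    r=fit(P,cas(),[*b,YAW],30,tol=12); print(c,'yel',r,len(P),end=' ')
    q=fit(roi(W,(600,-20),130,75,165),rack(45,(-56,-28,0,56)),[614,-22.4,60.3,5.45],30,tol=8); print('rack',q)
    print('  yel in cam-rack',Rr(q[0][3]).inv().apply(r[0][:3]-q[0][:3]).round(1))
E
python3 held.py h1 120
```

```text
to target:
clock 17.05 w 28.6 ff 80.2 F [-0.2  1.  -1.7] | dp [ 0.4  1.6 -2. ] turn [0.1 0.  0.1]
b in trough [ -0.5  26.2 120.8]
top yel (array([ 5.5047e+02, -4.6000e-01,  1.6416e+02,  5.6000e+00]), 157, np.float64(0.49)) 157 rack (array([613.76, -22.01,  60.18,   5.54]), 3343, np.float64(0.65))
  yel in cam-rack [ -0.8  27.6 120.5]
side yel (array([551.85,  -1.4 , 166.39,   5.34]), 866, np.float64(1.13)) 869 rack (array([615.1 , -22.87,  62.27,   5.4 ]), 2269, np.float64(1.0))
  yel in cam-rack [ -0.7  27.3 120.6]
```

{"fn": "apply_moves", "kwargs": {
  "dp": [
    [4.5, 0.9, -7.8],
    [4.5, 0.4, -7.8],
    [4.5, 0.4, -7.8],
    [4.5, 0.4, -7.8],
    [4.5, 0.4, -7.8]
  ],
  "turn": [
    [0, 0, 0],
    [0, 0, 0],
    [0, 0, 0],
    [0, 0, 0],
    [0, 0, 0]
  ],
  "claw": [15, 15, 15, 15, 15]
}}

```text
clock: 17.65
position: [535.3, -2.3, 191.7]
tcp_rot: [0.65, 0.715, 0.191, 0.175]
ft_force: [-0.0, 0.9, -2.8]
gripper_width: 0.333
finger_force: 80.3
```

{"fn": "apply_moves", "kwargs": {
  "dp": [
    [0, 0, 0],
    [0, 0, 0],
    [0, 0, 0],
    [0, 0, 0],
    [0, 0, 0]
  ],
  "turn": [
    [0, 0, 0],
    [0, 0, 0],
    [0, 0, 0],
    [0, 0, 0],
    [0, 0, 0]
  ],
  "claw": [15, 15, 15, 15, 15]
}}

```text
clock: 18.15
position: [535.3, -2.4, 193.3]
tcp_rot: [0.65, 0.714, 0.191, 0.175]
ft_force: [0.3, 0.2, -1.8]
gripper_width: 0.334
finger_force: 80.3
```

```bash
python3 held.py h2 0
```

```text
to target:
clock 18.15 w 28.5 ff 80.3 F [ 0.3  0.2 -1.8] | dp [ 37.2   4.2 -67.4] turn [0.1 0.1 0.1]
b in trough [ 0.3 27.2 75.9]
top yel (array([573.35,   2.52, 125.83,   5.18]), 114, np.float64(0.4)) 114 rack (array([613.78, -21.97,  60.15,   5.5 ]), 3301, np.float64(0.68))
  yel in cam-rack [ 0.  28.3 75.8]
side yel (array([574.69,   2.35, 128.03,   6.11]), 725, np.float64(1.04)) 729 rack (array([615.18, -22.75,  62.26,   5.3 ]), 2060, np.float64(0.98))
  yel in cam-rack [-0.  28.7 76. ]
```

{"fn": "apply_moves", "kwargs": {
  "dp": [
    [2, -0.2, -5.7],
    [3, 0.3, -5.2],
    [3, 0.3, -5.2],
    [3, 0.3, -5.2],
    [3, 0.3, -5.2]
  ],
  "turn": [
    [0, 0, 0],
    [0, 0, 0],
    [0, 0, 0],
    [0, 0, 0],
    [0, 0, 0]
  ],
  "claw": [15, 15, 15, 15, 15]
}}

```text
clock: 18.75
position: [549.3, -1.3, 165.6]
tcp_rot: [0.65, 0.715, 0.191, 0.175]
ft_force: [-0.3, -0.3, -2.0]
gripper_width: 0.337
finger_force: 80.3
```

{"fn": "apply_moves", "kwargs": {
  "dp": [
    [3, 0.3, -5.2],
    [3, 0.3, -5.2],
    [3, 0.3, -5.2],
    [3, 0.3, -5.2],
    [3, 0.3, -5.2]
  ],
  "turn": [
    [0, 0, 0],
    [0, 0, 0],
    [0, 0, 0],
    [0, 0, 0],
    [0, 0, 0]
  ],
  "claw": [15, 15, 15, 15, 15]
}}

```text
clock: 19.25
position: [564.4, 0.2, 139.9]
tcp_rot: [0.65, 0.714, 0.191, 0.175]
ft_force: [0.1, 0.6, -2.2]
gripper_width: 0.335
finger_force: 80.3
```

```bash
python3 held.py h3 0
```

```text
to target:
clock 19.25 w 28.7 ff 80.3 F [ 0.1  0.6 -2.2] | dp [  8.1   1.6 -14. ] turn [0.1 0.  0.1]
b in trough [-1.1 27.  15. ]
top yel (array([602.21,   4.97,  72.77,   4.66]), 74, np.float64(0.54)) 74 rack (array([613.78, -21.74,  60.14,   5.52]), 3366, np.float64(0.71))
  yel in cam-rack [-1.4 27.7 15.4]
side yel (array([604.03,   4.56,  73.92,   5.73]), 261, np.float64(0.99)) 262 rack (array([615.1 , -22.72,  62.46,   5.36]), 2051, np.float64(0.93))
  yel in cam-rack [-1.6 28.2 14.2]
```

{"fn": "apply_moves", "kwargs": {
  "dp": [
    [2, 0.2, -3.5],
    [2, 0.2, -3.5],
    [1.5, 0.1, -2.6],
    [0.7, 0.1, -1.3],
    [0, 0, 0]
  ],
  "turn": [
    [0, 0, 0],
    [0, 0, 0],
    [0, 0, 0],
    [0, 0, 0],
    [0, 0, 0]
  ],
  "claw": [15, 15, 15, 15, 15]
}}

```text
clock: 19.85
position: [570.3, 0.8, 129.2]
tcp_rot: [0.65, 0.715, 0.191, 0.175]
ft_force: [0.2, -0.3, -1.5]
gripper_width: 0.335
finger_force: 80.3
```

{"fn": "apply_moves", "kwargs": {
  "dp": [
    [0.5, 0, -0.9],
    [0.5, 0, -0.9],
    [0, 0, 0],
    [0, 0, 0],
    [0, 0, 0]
  ],
  "turn": [
    [0, 0, 0],
    [0, 0, 0],
    [0, 0, 0],
    [0, 0, 0],
    [0, 0, 0]
  ],
  "claw": [15, 15, 15, 15, 15]
}}

```text
clock: 20.35
position: [571.3, 0.7, 127.7]
tcp_rot: [0.65, 0.714, 0.191, 0.175]
ft_force: [-0.5, -0.2, -1.8]
gripper_width: 0.333
finger_force: 80.3
```

```bash
python3 held.py h4 0
```

```text
to target:
clock 20.35 w 28.4 ff 80.3 F [-0.5 -0.2 -1.8] | dp [ 1.2  1.  -1.8] turn [0.1 0.  0.1]
b in trough [-1.2 26.9  1. ]
top yel (array([608.95,   6.93,  60.54,   5.04]), 62, np.float64(0.49)) 62 rack (array([613.7 , -21.81,  60.18,   5.56]), 3387, np.float64(0.71))
  yel in cam-rack [-1.5 29.1  1.3]
side yel (array([610.59,   4.17,  62.72,   5.34]), 162, np.float64(1.0)) 169 rack (array([615.07, -22.59,  62.28,   5.31]), 2101, np.float64(0.98))
  yel in cam-rack [-1.5 27.1  1.4]
```

{"fn": "apply_moves", "kwargs": {
  "dp": [
    [0.5, 0, -0.9],
    [0.4, 0, -0.6],
    [0.3, 0, -0.5],
    [0, 0, 0],
    [0, 0, 0]
  ],
  "turn": [
    [0, 0, 0],
    [0, 0, 0],
    [0, 0, 0],
    [0, 0, 0],
    [0, 0, 0]
  ],
  "claw": [15, 15, 15, 15, 15]
}}

```text
clock: 20.95
position: [571.9, 0.7, 126.6]
tcp_rot: [0.65, 0.714, 0.191, 0.175]
ft_force: [-15.1, -1.2, 16.1]
gripper_width: 0.337
finger_force: 83.4
```

{"fn": "apply_moves", "kwargs": {
  "dp": [
    [0, 0, 0],
    [0, 0, 0],
    [0, 0, 0],
    [0, 0, 0],
    [-4, -0.4, 7]
  ],
  "turn": [
    [0, 0, 0],
    [0, 0, 0],
    [0, 0, 0],
    [0, 0, 0],
    [0, 0, 0]
  ],
  "claw": [40, 60, 60, 60, 60]
}}

```text
clock: 21.45
position: [568.2, 0.4, 131.9]
tcp_rot: [0.65, 0.715, 0.191, 0.174]
ft_force: [0.3, -0.5, 0.2]
gripper_width: 0.703
finger_force: 0.0
```

{"fn": "apply_moves", "kwargs": {
  "dp": [
    [-9, -0.9, 15.6],
    [-9, -0.9, 15.6],
    [-9, -0.9, 15.6],
    [-9, -0.9, 15.6],
    [-9, -0.9, 15.6]
  ],
  "turn": [
    [0, 0, 0],
    [0, 0, 0],
    [0, 0, 0],
    [0, 0, 0],
    [0, 0, 0]
  ],
  "claw": [60, 60, 60, 60, 50]
}}

```text
clock: 21.95
position: [522.8, -4.1, 211.6]
tcp_rot: [0.65, 0.714, 0.191, 0.175]
ft_force: [-0.1, -0.4, 0.0]
gripper_width: 0.59
finger_force: 0.0
```

```bash
python3 - <<'E'
from go import *
p,R=delta(T(71,101,103+75),TT); delta(T(71,101,103),TT,p,R)
im=[]
for c in('top','side'):
    pic,d=shot(c,c+'7'); W=cloud(c,d); im.append(pic)
    for ys in((-56,-28,0,28,56),): print(c,fit(roi(W,(600,-20),130,75,170),rack(45,ys),[614,-22.4,60.3,5.45],30,tol=8))
    hsv=cv2.cvtColor(pic,cv2.COLOR_RGB2HSV); m=(hsv[...,0]>20)&(hsv[...,0]<34)&(hsv[...,1]>140)
    b=T(-3,28,0);P=W[m]; P=P[(np.abs(P-b)<110).all(1)]; print(fit(P,cas(),[*b,YAW],30,tol=12))
a=cv2.resize(im[1][160:290,280:400],(400,433),interpolation=cv2.INTER_CUBIC);b=cv2.resize(im[0][170:262,235:350],(400,433),interpolation=cv2.INTER_CUBIC)
cv2.imwrite('pics/c7.png',np.hstack([a,b])[:,:,::-1])
E
```

```text
clock 21.95 w 50.4 ff 0.0 F [-0.1 -0.4  0. ] | dp [63.5 80.5 22.2] turn [0.1 0.  0.1]
clock 21.95 w 50.4 ff 0.0 F [-0.1 -0.4  0. ] | dp [ 37.3   3.6 -65. ] turn [0. 0. 0.]
top (array([613.75, -21.96,  60.26,   5.62]), 3972, np.float64(0.67))
(array([608.13,   5.34,  58.62,   4.95]), 289, np.float64(0.79))
side (array([614.9 , -22.81,  62.31,   5.37]), 2519, np.float64(0.96))
(array([609.27,   4.89,  60.68,   5.29]), 159, np.float64(0.84))
```

View pics/c7.png

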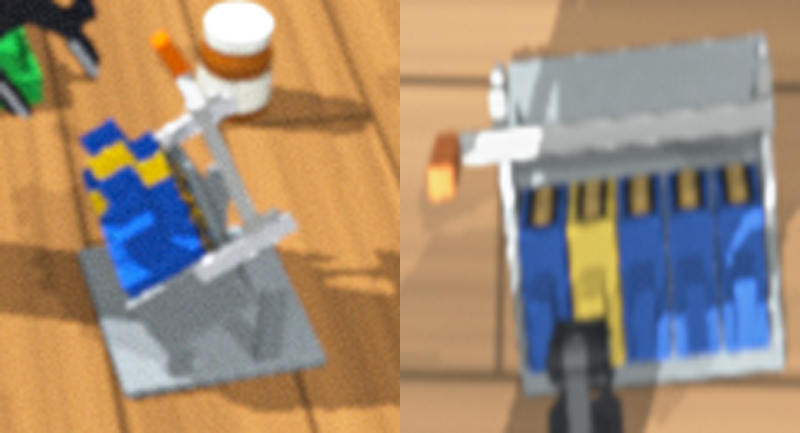

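The yellow cassette is flush with its neighbours at (595,270) in the right half of the crop, and the keeper is still open. Now I'll close the keeper.

{"fn": "apply_moves", "kwargs": {
  "dp": [
    [12.7, 16.1, 5],
    [12.7, 16.1, 5],
    [12.7, 16.1, 4.2],
    [12.7, 16.1, 4],
    [12.7, 16.1, 4]
  ],
  "turn": [
    [0, 0, 0],
    [0, 0, 0],
    [0, 0, 0],
    [0, 0, 0],
    [0, 0, 0]
  ],
  "claw": [50, 50, 50, 50, 50],
  "force": 40
}}

```text
clock: 22.55
position: [587.4, 77.1, 232.1]
tcp_rot: [0.65, 0.715, 0.191, 0.175]
ft_force: [-0.2, -0.3, 0.2]
gripper_width: 0.589
finger_force: 0.0
```

{"fn": "apply_moves", "kwargs": {
  "dp": [
    [9.3, 0.9, -16.2],
    [9.3, 0.9, -16.2],
    [9.3, 0.9, -16.2],
    [9.3, 0.9, -16.2],
    [0, 0, 0]
  ],
  "turn": [
    [0, 0, 0],
    [0, 0, 0],
    [0, 0, 0],
    [0, 0, 0],
    [0, 0, 0]
  ],
  "claw": [50, 50, 50, 50, 50]
}}

```text
clock: 23.05
position: [623.2, 80.0, 164.6]
tcp_rot: [0.65, 0.715, 0.189, 0.173]
ft_force: [-0.8, 0.1, 0.1]
gripper_width: 0.584
finger_force: 0.0
```

{"fn": "apply_moves", "kwargs": {
  "dp": [
    [0, 0, 0],
    [0, 0, 0],
    [0, 0, 0],
    [0, 0, 0],
    [0, 0, 0]
  ],
  "turn": [
    [0, 0, 0],
    [0, 0, 0],
    [0, 0, 0],
    [0, 0, 0],
    [0, 0, 0]
  ],
  "claw": [30, 0, 0, 0, 0]
}}

```text
clock: 23.55
position: [623.7, 79.9, 168.5]
tcp_rot: [0.65, 0.714, 0.191, 0.175]
ft_force: [-5.7, -0.7, 5.0]
gripper_width: 0.159
finger_force: 40.0
```

```bash
python3 - <<'E'
from go import *
delta(T(71,101,103),TT);delta(T(26,101,103),TT)
E
```

```text
clock 23.55 w 13.6 ff 40.0 F [-5.7 -0.7  5. ] | dp [-0.1  0.1  0.3] turn [0.1 0.  0.1]
clock 23.55 w 13.6 ff 40.0 F [-5.7 -0.7  5. ] | dp [-38.9  -3.6 -22.2] turn [0.1 0.  0.1]
```

{"fn": "apply_moves", "kwargs": {
  "dp": [
    [-4.3, -0.4, -2.5],
    [-4.3, -0.4, -2.5],
    [-4.3, -0.4, -2.5],
    [-4.3, -0.4, -2.5],
    [-4.3, -0.4, -2.5]
  ],
  "turn": [
    [0, 0, 0],
    [0, 0, 0],
    [0, 0, 0],
    [0, 0, 0],
    [0, 0, 0]
  ],
  "claw": [0, 0, 0, 0, 0]
}}

```text
clock: 24.05
position: [603.6, 77.9, 156.9]
tcp_rot: [0.65, 0.714, 0.192, 0.176]
ft_force: [-2.5, 0.9, 6.5]
gripper_width: 0.158
finger_force: 40.1
```

{"fn": "apply_moves", "kwargs": {
  "dp": [
    [-4.3, -0.4, -2.5],
    [-4.3, -0.4, -2.5],
    [-4.3, -0.4, -2.5],
    [-4.3, -0.4, -2.5],
    [-0.5, 0, -0.3]
  ],
  "turn": [
    [0, 0, 0],
    [0, 0, 0],
    [0, 0, 0],
    [0, 0, 0],
    [0, 0, 0]
  ],
  "claw": [0, 0, 0, 0, 0]
}}

```text
clock: 24.55
position: [585.2, 76.1, 146.2]
tcp_rot: [0.65, 0.714, 0.192, 0.176]
ft_force: [-4.5, -0.3, 7.7]
gripper_width: 0.154
finger_force: 40.4
```

{"fn": "apply_moves", "kwargs": {
  "dp": [
    [0, 0, 0],
    [0, 0, 0],
    [0, 0, 0],
    [0, 0, 0],
    [0, 0, 0]
  ],
  "turn": [
    [0, 0, 0],
    [0, 0, 0],
    [0, 0, 0],
    [0, 0, 0],
    [0, 0, 0]
  ],
  "claw": [0, 0, 0, 0, 0]
}}

```text
clock: 25.05
position: [585.2, 76.1, 146.1]
tcp_rot: [0.65, 0.714, 0.191, 0.176]
ft_force: [-6.2, -0.8, 7.8]
gripper_width: 0.159
finger_force: 40.6
```

Shut to within about 1 mm. Release, retreat and check.

{"fn": "apply_moves", "kwargs": {
  "dp": [
    [0, 0, 0],
    [0, 0, 0],
    [0, 0, 0],
    [0, 0, 0],
    [-4, -0.4, 7]
  ],
  "turn": [
    [0, 0, 0],
    [0, 0, 0],
    [0, 0, 0],
    [0, 0, 0],
    [0, 0, 0]
  ],
  "claw": [30, 50, 50, 50, 50]
}}

```text
clock: 25.55
position: [580.4, 75.9, 151.4]
tcp_rot: [0.65, 0.715, 0.19, 0.174]
ft_force: [0.5, -0.2, 1.3]
gripper_width: 0.582
finger_force: 0.0
```

{"fn": "apply_moves", "kwargs": {
  "dp": [
    [-10, -1, 17],
    [-10, -1, 17],
    [-10, -1, 17],
    [-10, -1, 17],
    [-10, -1, 17]
  ],
  "turn": [
    [0, 0, 0],
    [0, 0, 0],
    [0, 0, 0],
    [0, 0, 0],
    [0, 0, 0]
  ],
  "claw": [50, 50, 50, 50, 50]
}}

```text
clock: 26.05
position: [530.2, 70.9, 238.2]
tcp_rot: [0.65, 0.714, 0.191, 0.175]
ft_force: [0.1, -0.2, -0.0]
gripper_width: 0.589
finger_force: 0.0
```

{"fn": "apply_moves", "kwargs": {
  "dp": [
    [-20, 10, 10],
    [-20, 10, 10],
    [-20, 10, 10],
    [0, 0, 0],
    [0, 0, 0]
  ],
  "turn": [
    [0, 0, 0],
    [0, 0, 0],
    [0, 0, 0],
    [0, 0, 0],
    [0, 0, 0]
  ],
  "claw": [50, 50, 50, 50, 50]
}}

```text
clock: 26.55
position: [471.3, 101.1, 268.1]
tcp_rot: [0.65, 0.714, 0.192, 0.176]
ft_force: [-0.3, -0.1, -0.9]
gripper_width: 0.582
finger_force: 0.0
```

```bash
python3 - <<'E'
from go import *
for c in('top','side'):
    pic,d=shot(c,c+'9'); W=cloud(c,d)
    for k in(0,6): print(c,k,fit(roi(W,(600,-20),130,75,200),rack(k),[614,-22.4,60.3,5.45],30,tol=8))
    print('red',fit(roi(W,(458,340),45,10,115),cas(),[458,340,5,7],tol=15))
    hsv=cv2.cvtColor(pic,cv2.COLOR_RGB2HSV); m=(hsv[...,0]>20)&(hsv[...,0]<34)&(hsv[...,1]>140)
    b=T(-3,28,0);P=W[m]; P=P[(np.abs(P-b)<110).all(1)]; print('yel',fit(P,cas(),[*b,YAW],30,tol=12))
print(ctrl.read_state()['clock'])
E
```

```text
top 0 (array([613.83, -22.09,  60.26,   5.61]), 3904, np.float64(0.64))
top 6 (array([613.53, -22.06,  60.15,   5.76]), 3913, np.float64(0.75))
red (array([457.92, 340.82,   4.73,   7.2 ]), 821, np.float64(0.59))
yel (array([608.82,   4.25,  58.19,   4.55]), 266, np.float64(0.74))
side 0 (array([614.99, -22.82,  62.46,   5.38]), 2413, np.float64(0.99))
side 6 (array([614.3 , -22.88,  62.19,   5.45]), 2422, np.float64(1.1))
red (array([458.1 , 339.81,   6.74,   7.64]), 556, np.float64(1.62))
yel (array([ 6.1054e+02, -1.4000e-01,  6.0690e+01, -2.1000e-01]), 122, np.float64(0.96))
26.65
```

View pics/top9.png

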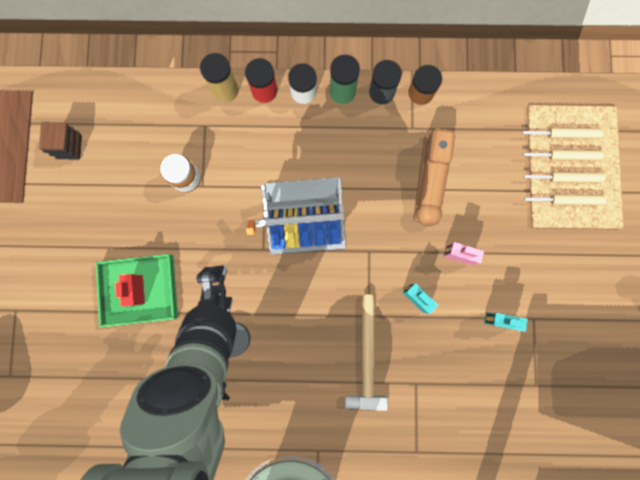

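The red cassette stands in the tray at (130,290). The yellow one is in the row at (291,235), with the bar shut over it. The bystanders are unmoved.

```bash
python3 -c "
from plant import ctrl
print(ctrl.close_job())"
```

```text
the job is handed in; nothing more can be done
None
```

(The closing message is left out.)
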